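# Press a stamp mount in the trigger clamp

### The arm

A 7-joint arm with a two-finger parallel gripper is mounted at the origin on a cart in front of the work surface, level with it; the furniture and walls round the work are solid. World frame = base frame: x ahead of the robot, y to its left, z up, the work surface at z = 0. Lengths are in mm, angles in rad, forces in N, time in s.
With the tool pointing down it reaches from about 400 to 875 mm from the base axis. Payload 4.4 kg.
Tool frame: the origin (TCP) lies between the finger pads, 19 mm behind the fingertips; this is the grasp point; z points along the fingers, y is the line along which they close (so a half turn about z gives the same grasp; the last joint's range is limited). The gripper opens to 85 mm and grips with 20 to 120 N. Pads are 22 mm wide; open, the fingers measure 114 mm over their backs; the gripper's body (76 mm by 85 mm) begins 54 mm behind the grasp point. The pads swing forward as they close: fully open they stand 13 mm farther back than shut.
Start: joints at [1.18, 0.628, 0.038, 1.517, -0.027, 0.996, -0.02], TCP at [207.455, -616.02, 250.013] pointing down, gripper open.
Joint ranges: [-3.06, 3.06], [-0.37, 2.12], [-1.25, 1.32], [0.18, 2.47], [-1.1, 4.24], [0.23, 1.98], [-2.94, 2.94]. Speed limits (rad/s): [2.57, 2.57, 3.14, 3.14, 3.14, 3.14, 3.14].

### API

Orientations are given as [roll, pitch, yaw] about the fixed x, y, z axes, in that order (R = Rz(yaw) Ry(pitch) Rx(roll)).
In Python, from cell import ctrl gives the robot as it stands.
- The arm moves only by the tool carry_out, never from a script. Its argument "deltas" is one flat list of numbers, 7 for each row, row after row: the turn, a rotation vector about the tool's x, y, z in degrees, then the shift along the tool's x, y, z in m, then the closure, from -1 (fully open) to 1 (shut). In form: [wx, wy, wz, dx, dy, dz, claw, wx, wy, wz, dx, dy, dz, claw, ...]. A call has 1 to 12 rows; each row shifts and turns the commanded pose from where the row before left it, along the tool's axes as they then stand; what a row does not reach is not made up. A row lasts 1/8 s, in which the tool goes at most 62.5 mm and 10.7 degrees, less where a joint would pass 70% of its speed; a pose out of reach is approached as far as the arm can. A call with a gripper value outside its range is refused whole. The fingers move at their own pace and stop on an object; the grip force is fixed at half the most. Time passes only in rows, so rows that do not move let the fingers close. It gives the time, the measured TCP pose, the force, the opening and the grip force at its end, in the units of the state.
- ctrl.read_state(): the state, without advancing time (a new reading comes with each control period).
- ctrl.get_image(name): name is "scene" or "top" or "wrist"; returns the picture (400x640x3 uint8, red, green, blue); there is no depth.
- ctrl.calibration(name): a dict with "mtx" (3x3 intrinsics, pixels), "distortion" ([k1, k2, p1, p2, k3] as OpenCV has them; the pictures are not rectified), "R" (3x3) and "t" (3): a world point X has camera coordinates R X + t. Camera axes: x right, y down, z forward; pixel columns grow to the right and rows downward; lengths in mm; the calibration is good to about 2 mm. A picture is of the moment at which its call begins: read the wrist's pose just before it. calibration takes no time and is no camera call; for the wrist camera it gives the pose at the moment of the call.
- ctrl.finish_job(): hands the job in; it is judged then, once.
The state is a dict: "clock": time; "qpos": joint angles; "qd": joint speeds; "tau": joint torques, N m; "eef_pos": TCP position; "tool_rot": TCP orientation; "force": force on the tool from outside, world axes, zero at the start; "torque": the same for the moment, N m; "width": finger opening in mm; "gripper_force": force on a finger pad.
Only numpy, scipy, OpenCV 4.12 (cv2) and the standard library are available. Lean on these libraries where they do the work, as an engineer would, in place of code of your own. Each camera call takes 0.05 s, during which the arm holds its last target. There are 200 camera calls.

### The job

Of the three wooden stamp mounts, stand upright in the trigger clamp's nest the one whose width just fits between the side guides, let go of it, and then pump the clamp's trigger (moving the jaw by the trigger only) until the jaw presses the mount against the sprung pressure plate and the plate is pushed back about half of its travel, never as far as its stop. Finish while still holding the trigger squeezed with the plate at about half travel: do not let go of it. Leave the other two mounts, the glue stick, the rubber stamp and the ink pad where they are.

Things in the scene. Friction and masses are not known exactly. Their poses are not given: they have to be found in the camera images.
- clamp: trigger clamp fixed on the dark 3 mm desk mat: aluminium base plate 90 (x) x 300 (y) x 12 mm. Origin under the base's centre, z up, y from the trigger end (-y) to the pressure plate (+y); offsets below are in this frame. Grey housing 36 mm wide, y -132 to -20 mm, up to z 75; the jaw's toothed rod runs through it and sticks out behind
- nest (a point): point on the nest's floor (top of the base), at y 84, z 12 mm; axes as the clamp's. The mount's underside can be centred here, 3 mm short of the plate. Side guides 44 mm apart from y 45 to 119 mm: straight to z 22 mm, flared to about 50 mm apart at z 29 mm, outer edges at x +-30 mm. A back stop (52 mm wide, up to z 68) stands at y 124 to 140
- grip_top (a point): centre of the top (z 150 mm) of the fixed upright black grip, which is 24 (x) x 12 (y) mm and stands on the housing from y -90 to -78 mm; the trigger stands upright in front (+y) of it, 20 to 50 mm away
- squeeze_point (a point): fixed point at y -78, z 128 mm, a TCP place for a gripper pointing down and closing along the clamp's y: one finger behind the grip, one before the trigger. At this height the grip's rear is at y -90 mm, the trigger's front at y -40 at rest, -62 fully squeezed: 50 mm across at rest, 28 squeezed. The trigger takes 2 to 15 N here
- trigger (a joint): trigger hinge (across the clamp at y -55, z 66 mm): 0 at rest, 0.36 rad fully squeezed to the grip; a spring returns it. Squeezing drives the jaw 40 mm per rad by a pawl on 6 mm teeth (up to 6 mm may be idle before the pawl meets a tooth), about 12 mm a full stroke. Let it return nearly to 0 for the next stroke; the jaw stays where it is
- trigger_lever: black trigger lever, 24 (x) x 8 (y) mm, reaching 80 mm up from its hinge, which is this origin; z points up along the lever, which leans 0.18 rad toward the jaw at rest
- ram (a joint): travel of the jaw along the clamp's +y: 0 fully back, up to 0.085 m; it stays where it is left (12 N friction)
- jaw: the moving jaw with its toothed rod: dark pad 34 mm wide, 10 mm thick, z 17 to 63 mm, on a rod 14 mm wide at z 32 to 46 mm. Its frame equals the clamp's when the ram is at 0; the pressing face is 30 mm along y from this origin
- plate (a joint): travel of the sprung pressure plate (38 mm wide, 8 mm thick, z 17 to 63 mm) along the clamp's +y: at 0 its face is at y 100 mm with a 16 mm gap behind it to the back stop; at 0.016 m it meets the stop. Half travel is 0.008 m. Spring 2 N at 0 and 0.6 N more per mm
- mount_narrow: wooden stamp mount, upright block 30 (x) x 26 (y) x 55 (z) mm, 60 g; origin at the centre of its underside
- mount_medium: wooden stamp mount, upright block 40 (x) x 26 (y) x 55 (z) mm, 60 g, the one that fits the 44 mm nest with its x along the clamp's x (either way round); origin at the centre of its underside
- mount_wide: wooden stamp mount, upright block 50 (x) x 26 (y) x 55 (z) mm, 60 g; origin at the centre of its underside
- glue_stick: standing glue stick, 26 mm across, 97 mm tall, a bystander; origin under its centre
- rubber_stamp: rubber stamp with a wooden knob, 27 x 62 x 77 mm, a bystander; origin under its centre
- ink_pad: closed ink pad, 48 x 69 x 15 mm, a bystander; origin under its centre
Mind the look-alikes: they are no part of the job. Leave any pink look-alike of the mount_medium alone.

How it is judged:
By the outcome, as a careful person would: the job done as asked, in the order asked, and still so for the second after the job is handed in, while the arm keeps its last pose, push and grip.
It also fails if it takes over 61 s, if anything falls off the work surface, if the arm or the gripper's body presses on something with over 40 N, if the wrist force passes 120 N, or if a joint passes its speed limit or range.

## Working session

There is one attempt and no reset: what is moved stays moved. The work goes in short steps, Python scripts to look and compute and a tool call to move; the robot and the scene stay as the last step left them, time stands still between calls to the robot, and variables do not carry over. Pictures are saved under pics/ and viewed, at most 10 in all, crops included, and the job is handed in when it is done.

Besides the shell and the picture viewer there is one more tool, called after "Request:" by a JSON object that holds its "op" and its "data", one argument or row to a line. carry_out: Moves the arm, as the interface text tells. Its arguments: {"type":"object","properties":{"deltas":{"type":"array"}},"required":["deltas"]}

```bash
mkdir -p pics; ls; python3 - <<'E'
from cell import ctrl
import cv2
s=ctrl.read_state(); print(s)
for n in("scene","top"):
    im=ctrl.get_image(n); cv2.imwrite(f"pics/{n}0.png",im[:,:,::-1])
    print(n,ctrl.calibration(n))
E
```

```text
pics
{'clock': 0.0, 'qpos': array([ 1.18020094,  0.62938717,  0.03846673,  1.51836697, -0.02704285,
        0.99629441, -0.02002264]), 'qd': array([ 0.00109558,  0.00027127, -0.00046651, -0.00117301,  0.00104851,
        0.00126362,  0.00175165]), 'tau': array([ 4.06610679e-04, -5.63407516e+01,  1.22661520e+00, -1.93442219e+01,
        1.10868594e-02,  1.07406598e-02,  1.63056870e-05]), 'eef_pos': array([ 207.26137199, -615.44631972,  249.06322955]), 'tool_rot': array([-3.13965525e+00,  6.41538992e-06,  3.24729408e-01]), 'force': array([-0.38559808,  0.20274835, -0.0792199 ]), 'torque': array([-0.0164917 ,  0.01579507,  0.02628556]), 'gripper_force': 0.0, 'width': 85.51480312472586}
scene {'mtx': array([[497.92136777,   0.        , 312.20298859],
       [  0.        , 497.92136777, 203.39537084],
       [  0.        ,   0.        ,   1.        ]]), 'distortion': array([-0.08341984,  0.        ,  0.        ,  0.        ,  0.        ]), 'R': array([[ 0.4925291 , -0.87002588,  0.02168056],
       [-0.42348095, -0.26135098, -0.86738662],
       [ 0.76031504,  0.41803185, -0.49716235]]), 't': array([-427.67647725,  251.26294454, 1093.06864384])}
top {'mtx': array([[378.90238221,   0.        , 316.33023323],
       [  0.        , 378.90238221, 201.07102434],
       [  0.        ,   0.        ,   1.        ]]), 'distortion': array([-0.00886411,  0.        ,  0.        ,  0.        ,  0.        ]), 'R': array([[ 0.00547191, -0.99989403, -0.01349053],
       [-0.99878947, -0.00480538, -0.04895418],
       [ 0.04888416,  0.01374207, -0.99870991]]), 't': array([-194.05864062,  503.71788643,  922.48019036])}
```

View pics/scene0.png

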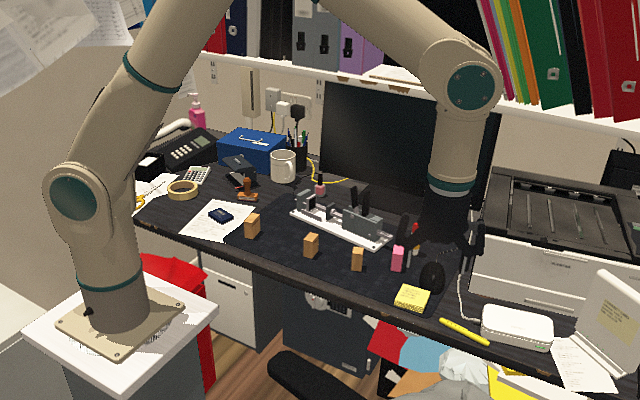

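View pics/top0.png

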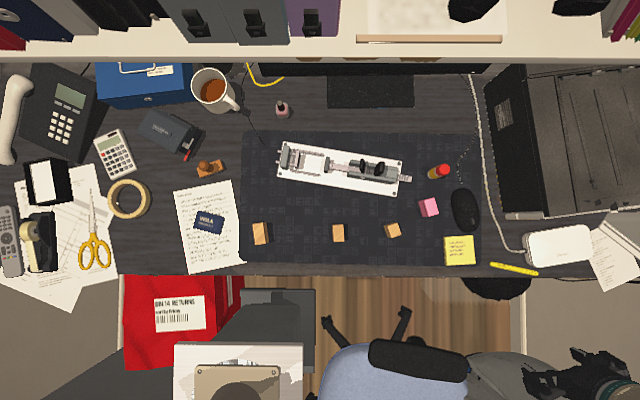

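```bash
cat > h.py <<'E'
import numpy as np,cv2
def ray(c,uv,z):
    """pixels -> world points on plane z"""
    uv=np.asarray(uv,float).reshape(-1,1,2)
    n=cv2.undistortPoints(uv,c["mtx"],c["distortion"])[:,0]
    d=np.c_[n,np.ones(len(n))]@c["R"]; o=-c["R"].T@c["t"]
    return o+d*((z-o[2])/d[:,2])[:,None]
def proj(c,X):
    r=cv2.Rodrigues(c["R"])[0]
    return cv2.projectPoints(np.asarray(X,float).reshape(-1,1,3),r,c["t"],c["mtx"],c["distortion"])[0][:,0]
E
python3 - <<'E'
from cell import ctrl
import cv2,numpy as np
from h import *
im=cv2.imread("pics/top0.png"); c=ctrl.calibration("top")
hsv=cv2.cvtColor(im,cv2.COLOR_BGR2HSV)
for p in[(262,233),(338,232),(392,229),(429,207)]: print(p,hsv[p[1],p[0]])
m=cv2.inRange(hsv,(8,90,90),(20,255,255))
cs,_=cv2.findContours(m[:,:],cv2.RETR_EXTERNAL,cv2.CHAIN_APPROX_NONE)
for k in cs:
    a=cv2.contourArea(k)
    if 80<a<900:
        (u,v),_,_=cv2.minAreaRect(k)
        if 240<u<450 and 120<v<260:
            w=ray(c,k.reshape(-1,2),58)[:,:2].astype(np.float32)
            print(a,(u,v),cv2.minAreaRect(w))
a=cv2.resize(im[125:255,240:460],None,fx=3.6,fy=3.6,interpolation=cv2.INTER_CUBIC); cv2.imwrite("pics/topc.png",a)
s=cv2.imread("pics/scene0.png")
a=cv2.resize(s[150:310,220:440],None,fx=3.6,fy=3.6,interpolation=cv2.INTER_CUBIC); cv2.imwrite("pics/scc.png",a)
E
```

```text
(262, 233) [ 17 132 232]
(338, 232) [ 17 132 223]
(392, 229) [ 18 127 233]
(429, 207) [173  80 243]
179.5 (337.7208251953125, 232.59136962890625) ((429.20068359375, -242.32443237304688), (40.63597869873047, 27.027450561523438), 4.2128729820251465)
170.5 (392.2328796386719, 229.78768920898438) ((436.34893798828125, -369.02215576171875), (34.012725830078125, 32.99251174926758), 20.3497257232666)
278.0 (259.8699645996094, 233.08999633789062) ((426.9952087402344, -60.63701629638672), (51.179317474365234, 33.75790023803711), 8.832146644592285)
```

View pics/topc.png

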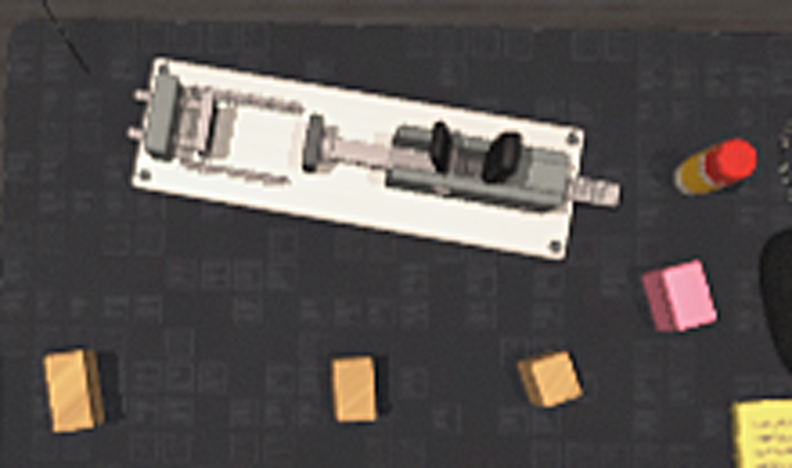

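View pics/scc.png

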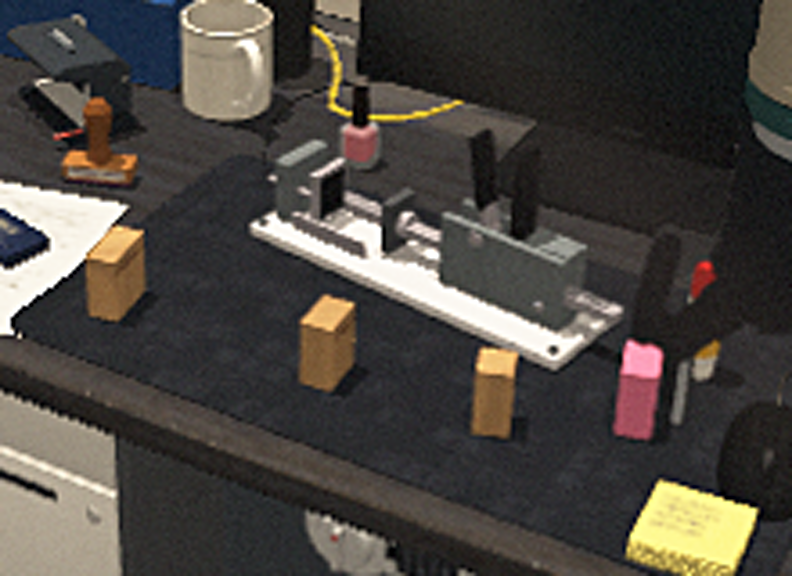

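```bash
cat >> h.py <<'E'
def tool(s,goal):
    """goal xyz -> shift in tool axes (mm); tool nearly down"""
    from scipy.spatial.transform import Rotation as R
    return R.from_euler("xyz",s["tool_rot"]).inv().apply(np.asarray(goal)-s["eef_pos"]).round(1)
E
python3 - <<'E'
from cell import ctrl
import cv2,numpy as np
from h import *
im=cv2.imread("pics/top0.png"); 
for n in("top","scene"): c=ctrl.calibration(n);print(n,-c["R"].T@c["t"])
c=ctrl.calibration("top")
# base corners from white mask
hsv=cv2.cvtColor(im,cv2.COLOR_BGR2HSV)
m=cv2.inRange(hsv,(0,0,175),(40,60,255)); m[:, :265]=0;m[:,415:]=0;m[:130]=0;m[200:]=0
ctr=np.vstack(cv2.findContours(m,cv2.RETR_EXTERNAL,cv2.CHAIN_APPROX_NONE)[0])
w=ray(c,ctr.reshape(-1,2),15)[:,:2].astype(np.float32)
print("mask rect",cv2.minAreaRect(w))
px=np.array([(155,57),(583,128),(563,260),(133,187)])/3.6+[240,125]-.36
P=ray(c,px,15)[:,:2]; print(P.round(1),P.mean(0))
for i in range(4): print(np.linalg.norm(P[i]-P[i-1]).round(1),end=" ")
d=(P[0]+P[3]-P[1]-P[2]); print("clamp y dir yaw",np.degrees(np.arctan2(-d[0],d[1])))
t=np.array([(332,357),(373,355),(377,420),(337,422)])/3.6+[240,125]-.36
M=ray(c,t,58)[:,:2]; print("mount",M.round(1),M.mean(0))
s=ctrl.read_state(); print(tool(s,[429,-242,250]))
E
```

```text
top [ 459.0753167  -204.29430729  943.33125481]
scene [-514.02835155 -763.3592946   770.64696055]
mask rect ((583.3085327148438, -257.730712890625), (334.749267578125, 90.14659881591797), 80.54395294189453)
[[ 654.4 -107.4]
 [ 606.2 -400.7]
 [ 515.8 -386.6]
 [ 564.5  -93.2]] [ 585.19877256 -246.99085364]
91.0 297.2 91.5 297.4 clamp y dir yaw -9.373127663672747
mount [[ 449.5 -228.6]
 [ 451.  -255.1]
 [ 409.  -257.8]
 [ 407.6 -232. ]] [ 429.27693569 -243.3957573 ]
[ 3.293e+02 -2.832e+02 -3.000e-01]
```

Request:
{"op": "carry_out", "data": {
  "deltas": [0,0,0,0.0366,-0.0315,0,-1,0,0,0,0.0366,-0.0315,0,-1,0,0,0,0.0366,-0.0315,0,-1,0,0,0,0.0366,-0.0315,0,-1,0,0,0,0.0366,-0.0315,0,-1,0,0,0,0.0366,-0.0315,0,-1,0,0,0,0.0366,-0.0315,0,-1,0,0,0,0.0366,-0.0315,0,-1,0,0,0,0.0366,-0.0315,0,-1]
}}

```text
clock: 1.23
eef_pos: [429.7, -240.8, 249.9]
tool_rot: [-3.141, 0.0, 0.325]
force: [1.4, -0.8, -0.4]
width: 85.3
gripper_force: 0.0
```

Request:
{"op": "carry_out", "data": {
  "deltas": [0,0,-9.45,0,0,0,-1,0,0,-9.45,0,0,0,-1,0,0,-9.45,0,0,0,-1,0,0,-9.45,0,0,0,-1,0,0,-9.45,0,0,0,-1,0,0,-9.45,0,0,0,-1,0,0,-9.45,0,0,0,-1,0,0,-9.45,0,0,0,-1,0,0,0,0,0,0,-1]
}}

```text
clock: 2.35
eef_pos: [428.9, -242.2, 249.7]
tool_rot: [-3.141, -0.001, 1.642]
force: [0.4, 0.0, 0.3]
width: 85.4
gripper_force: 0.0
```

```bash
python3 - <<'E'
from cell import ctrl
import cv2
from h import *
s=ctrl.read_state(); print(s["clock"],s["eef_pos"],s["tool_rot"],s["qpos"],tool(s,[429.2,-242.8,41]))
c=ctrl.calibration("wrist"); im=ctrl.get_image("wrist"); cv2.imwrite("pics/w1.png",im[:,:,::-1]); print(c)
print(proj(c,[[429.2,-242.8,58]]))
E
```

```text
2.35 [ 428.86404772 -242.24723216  249.74837492] [-3.14119297e+00 -6.65540722e-04  1.64228810e+00] [ 0.70552111  0.42216606 -0.34531906  1.93935134  0.19168269  0.81224965
  0.32713705] [ -0.7   0.4 208.7]
{'mtx': array([[339.91539847,   0.        , 317.66240509],
       [  0.        , 339.91539847, 201.47540442],
       [  0.        ,   0.        ,   1.        ]]), 'distortion': array([-0.05750704,  0.        ,  0.        ,  0.        ,  0.        ]), 'R': array([[ 0.99735163,  0.07272083, -0.00118688],
       [ 0.06983219, -0.95291859,  0.29507562],
       [ 0.02032715, -0.29437703, -0.95547317]]), 't': array([-411.49234658, -299.4197031 ,  300.03669385])}
[[316.45455259 179.54156755]]
```

View pics/w1.png

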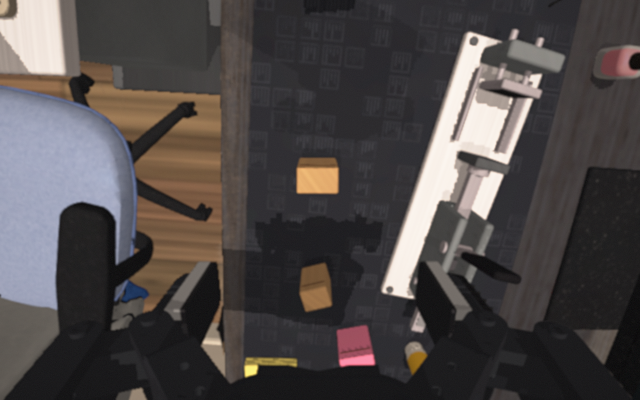

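```bash
cat >> h.py <<'E'
def clamp(P,o=(585.2,-247.0),yaw=-9.4):
    a=np.radians(yaw); P=np.atleast_2d(np.asarray(P,float))
    return np.c_[o[0]+P[:,0]*np.cos(a)-P[:,1]*np.sin(a),o[1]+P[:,0]*np.sin(a)+P[:,1]*np.cos(a),P[:,2]+3]
E
python3 - <<'E'
from cell import ctrl
import cv2
from h import *
c=ctrl.calibration("wrist"); im=cv2.imread("pics/w1.png"); 
pts=clamp([[-45,150,12],[-45,-150,12],[-17,30,63],[17,30,63],[-19,100,63],[19,100,63],[-26,124,68],[26,124,68],[-25,45,29],[-25,119,29],[25,45,29],[25,119,29]])
q=proj(c,pts);print(q.round(0).tolist())
big=cv2.resize(im[20:310,370:570],None,fx=2,fy=2,interpolation=cv2.INTER_CUBIC)
for u,v in q: cv2.circle(big,(int((u-370)*2),int((v-20)*2)),3,(0,0,255),-1)
t=cv2.imread("pics/top0.png");ct=ctrl.calibration("top");x=cv2.resize(t[130:210,265:415],None,fx=2.6,fy=2.6,interpolation=cv2.INTER_CUBIC)
for u,v in proj(ct,pts): cv2.circle(x,(int((u-264.8)*2.6),int((v-129.8)*2.6)),2,(0,0,255),-1)
out=np.zeros((580,790,3),np.uint8); out[:580,:400]=big; out[:208,400:790]=x
cv2.imwrite("pics/chk.png",out)
E
```

```text
[[466.0, 30.0], [380.0, 292.0], [473.0, 163.0], [506.0, 172.0], [499.0, 86.0], [537.0, 98.0], [504.0, 56.0], [558.0, 72.0], [457.0, 141.0], [482.0, 66.0], [502.0, 153.0], [529.0, 80.0]]
```

View pics/chk.png

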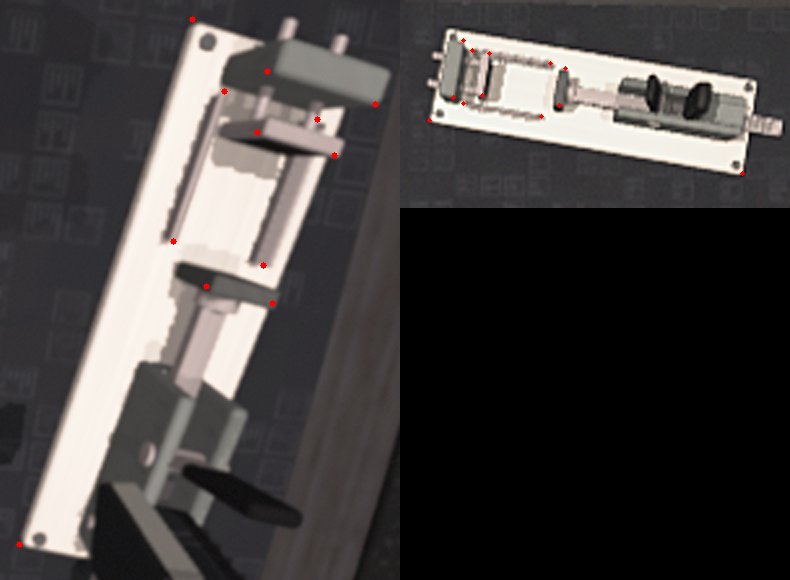

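Request:
{"op": "carry_out", "data": {
  "deltas": [0,0,0,-0.0007,0.0004,0.05,-1,0,0,0,0,0,0.05,-1,0,0,0,0,0,0.04,-1,0,0,0,0,0,0.03,-1,0,0,0,0,0,0.02,-1,0,0,0,0,0,0.0185,-1,0,0,0,0,0,0,-1]
}}

```text
clock: 3.28
eef_pos: [428.9, -242.5, 40.5]
tool_rot: [-3.139, -0.001, 1.643]
force: [-0.3, 0.9, 0.2]
width: 85.4
gripper_force: 0.0
```

The marked clamp model points (base corners, guides, plate) coincide with the image to about 2 mm, and the tool now straddles the medium mount (wrist pixel 318,180). Closing.

Request:
{"op": "carry_out", "data": {
  "deltas": [0,0,0,0,0,0,0.5,0,0,0,0,0,0,1,0,0,0,0,0,0,1,0,0,0,0,0,0,1,0,0,0,0,0,0,1,0,0,0,0,0,0,1]
}}

```text
clock: 4.03
eef_pos: [430.1, -243.3, 42.5]
tool_rot: [3.14, 0.001, 1.644]
force: [-0.4, 0.1, 5.3]
width: 39.5
gripper_force: 60.8
```

```bash
python3 - <<'E'
from cell import ctrl
from h import *
s=ctrl.read_state(); n=clamp([0,84,12])[0]; print(n, s["eef_pos"],s["width"],tool(s,[n[0],n[1],160]))
E
```

```text
[ 598.91938083 -164.12793843   15.        ] [ 430.07886775 -243.27964778   42.4589426 ] 39.468440480288166 [  66.5  174.3 -117.4]
```

Request:
{"op": "carry_out", "data": {
  "deltas": [0,0,0,0,0,-0.02,1,0,0,0,0,0,-0.05,1,0,0,0,0,0,-0.049,1,0,0,0,0.0133,0.0349,0,1,0,0,0,0.0133,0.0349,0,1,0,0,0,0.0133,0.0349,0,1,0,0,0,0.0133,0.0349,0,1,0,0,0,0.0133,0.0349,0,1,0,0,6.8,0,0,0,1,0,0,6.8,0,0,0,1,0,0,0,0,0,0,1]
}}

```text
clock: 5.4
eef_pos: [598.5, -163.7, 160.6]
tool_rot: [-3.141, 0.0, 1.408]
force: [-1.1, -0.1, -1.4]
width: 39.1
gripper_force: 60.5
```

```bash
python3 - <<'E'
from cell import ctrl
import cv2
from h import *
s=ctrl.read_state(); n=clamp([0,84,12])[0]; print(s["clock"],s["eef_pos"],s["tool_rot"],s["width"],s["force"],tool(s,[n[0],n[1],100]))
c=ctrl.calibration("wrist"); im=cv2.cvtColor(ctrl.get_image("wrist"),cv2.COLOR_RGB2BGR); cv2.imwrite("pics/w2raw.png",im)
for P in ([-22,45,12],[22,45,12],[-22,95,12],[22,95,12],[-25,45,29],[-25,119,29],[25,45,29],[25,119,29],[-19,100,63],[19,100,63],[-17,30,63],[17,30,63],[-45,150,12],[45,150,12]):
    u,v=proj(c,clamp(P))[0]; cv2.circle(im,(int(round(u)),int(round(v))),1,(0,0,255),-1)
cv2.imwrite("pics/w2.png",cv2.resize(im[0:300,160:480],None,fx=2,fy=2,interpolation=cv2.INTER_NEAREST))
E
```

```text
5.4 [ 598.53898644 -163.71332267  160.59845121] [-3.14136003e+00  3.99200784e-04  1.40807445e+00] 39.14670947078919 [-1.1486549  -0.09470969 -1.36573576] [-0.3  0.5 60.6]
```

View pics/w2.png

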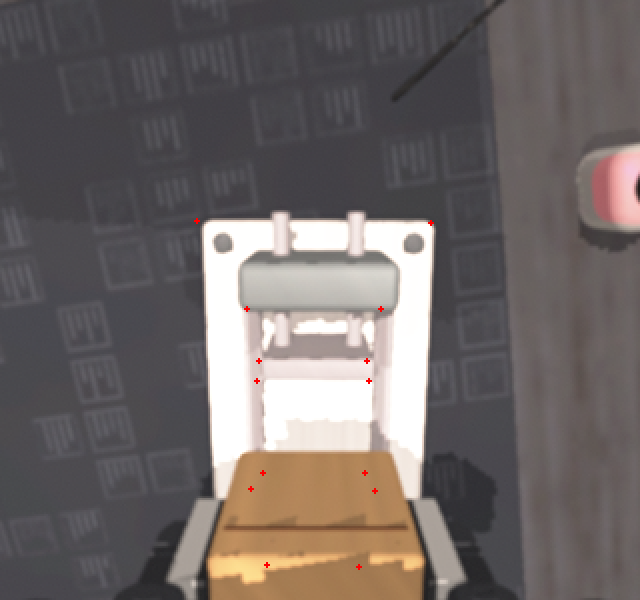

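The view shows the nest's centreline at column ≈318.5 and the held mount's at ≈315 (2x crop), so I shift about 1.6 mm along clamp +x, 1 mm away from the plate, and lower.

Request:
{"op": "carry_out", "data": {
  "deltas": [0,0,0,-0.001,0.0017,0.02,1,0,0,0,0,0,0.03,1,0,0,0,0,0,0.02,1,0,0,0,0,0,0.012,1,0,0,0,0,0,0.008,1,0,0,0,0,0,0.006,1,0,0,0,0,0,0.003,1]
}}

```text
clock: 6.32
eef_pos: [600.5, -165.1, 61.6]
tool_rot: [3.141, 0.0, 1.407]
force: [-0.4, -0.1, -0.9]
width: 39.2
gripper_force: 60.6
```

Request:
{"op": "carry_out", "data": {
  "deltas": [0,0,0,0,0,0.003,1,0,0,0,0,0,0.002,1,0,0,0,0,0,0.001,1,0,0,0,0,0,0.0005,1,0,0,0,0,0,0,1]
}}

```text
clock: 6.95
eef_pos: [600.3, -165.1, 55.1]
tool_rot: [3.141, 0.0, 1.407]
force: [-0.4, -0.4, -1.1]
width: 39.3
gripper_force: 60.6
```

Request:
{"op": "carry_out", "data": {
  "deltas": [0,0,0,0,0,0.001,1,0,0,0,0,0,0.001,1,0,0,0,0,0,0,1]
}}

```text
clock: 7.32
eef_pos: [600.4, -165.1, 54.5]
tool_rot: [3.141, 0.0, 1.407]
force: [-3.2, 0.1, 9.9]
width: 39.1
gripper_force: 61.9
```

Request:
{"op": "carry_out", "data": {
  "deltas": [0,0,0,0,0,-0.0005,0.2,0,0,0,0,0,0,-0.3,0,0,0,0,0,0,-1,0,0,0,0,0,0,-1,0,0,0,0,0,0,-1,0,0,0,0,0,-0.01,-1,0,0,0,0,0,-0.03,-1,0,0,0,0,0,-0.05,-1,0,0,0,0,0,-0.06,-1,0,0,0,0,0,-0.04,-1]
}}

```text
clock: 8.57
eef_pos: [601.1, -165.1, 247.4]
tool_rot: [3.138, 0.0, 1.407]
force: [0.1, -0.6, -0.6]
width: 85.5
gripper_force: 0.0
```

```bash
python3 - <<'E'
from cell import ctrl
import cv2
from h import *
s=ctrl.read_state(); o=(587,-247.3); n=clamp([0,-78,128],o)[0]; print(s["clock"],s["eef_pos"],s["tool_rot"],s["width"],n,tool(s,[n[0],n[1],250]))
c=ctrl.calibration("wrist"); im=cv2.cvtColor(ctrl.get_image("wrist"),cv2.COLOR_RGB2BGR); cv2.imwrite("pics/w3.png",im)
t=cv2.cvtColor(ctrl.get_image("top"),cv2.COLOR_RGB2BGR);sc=cv2.cvtColor(ctrl.get_image("scene"),cv2.COLOR_RGB2BGR)
out=np.zeros((580,790,3),np.uint8)
out[:300,:400]=im[100:400,120:520]
out[:260,400:790]=cv2.resize(t[130:210,265:385],(390,260),interpolation=cv2.INTER_CUBIC)
out[310:580,:390]=cv2.resize(sc[170:260,280:410],(390,270),interpolation=cv2.INTER_CUBIC)
cv2.imwrite("pics/c3.png",out)
E
```

```text
8.575 [ 601.13742239 -165.10702068  247.38985288] [3.13751334e+00 1.58667884e-04 1.40688872e+00] 85.46410889167261 [ 574.26057495 -324.25262861  131.        ] [-161.4   -0.5   -2.6]
```

View pics/c3.png

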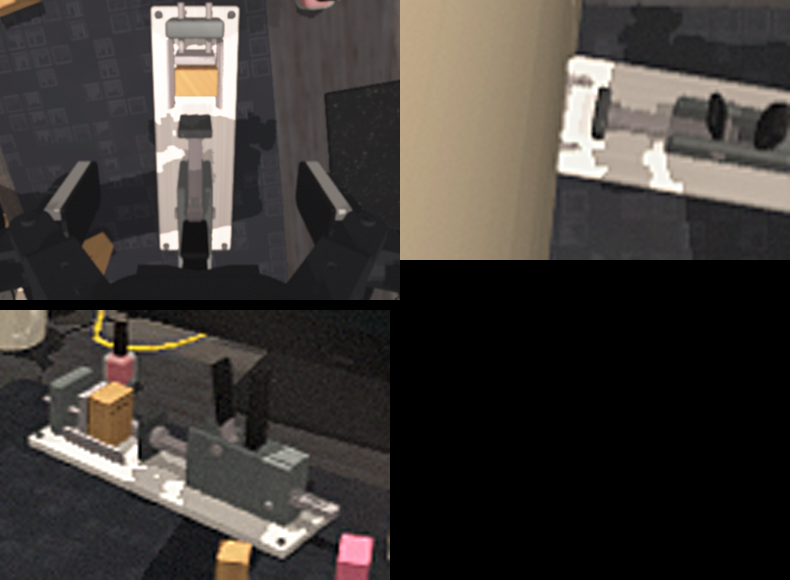

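The mount stands upright in the nest, released, just short of the plate (wrist crop about (196,82), plate at row ~60); the jaw is still fully back. Going to the trigger.

Request:
{"op": "carry_out", "data": {
  "deltas": [0,0,0,-0.0404,0,0,-1,0,0,0,-0.0404,0,0,-1,0,0,0,-0.0403,0,0,-1,0,0,0,-0.0403,0,0,-1,0,0,10,0,0,0.006,-1,0,0,10,0,0,0.006,-1,0,0,10,0,0,0.006,-1,0,0,10,0,0,0.006,-1,0,0,10,0,0,0.006,-1,0,0,10,0,0,0.006,-1,0,0,10,0,0,0.006,-1,0,0,10,0,0,0.006,-1]
}}

```text
clock: 10.22
eef_pos: [573.0, -323.8, 194.0]
tool_rot: [-3.14, 0.002, 0.005]
force: [0.4, -0.0, -0.3]
width: 85.3
gripper_force: 0.0
```

Request:
{"op": "carry_out", "data": {
  "deltas": [0,0,10,0,0,0,-1,0,0,0,0,0,0,-1]
}}

```text
clock: 10.48
eef_pos: [573.2, -323.7, 194.3]
tool_rot: [-3.141, 0.003, -0.162]
force: [0.3, -0.2, 0.1]
width: 85.4
gripper_force: 0.0
```

```bash
python3 - <<'E'
from cell import ctrl
import cv2
from h import *
s=ctrl.read_state(); o=(587,-247.3); n=clamp([0,-78,128],o)[0]; print(s["clock"],s["eef_pos"],s["tool_rot"],s["qpos"][6],tool(s,n))
c=ctrl.calibration("wrist"); im=cv2.cvtColor(ctrl.get_image("wrist"),cv2.COLOR_RGB2BGR)
t=cv2.cvtColor(ctrl.get_image("top"),cv2.COLOR_RGB2BGR);sc=cv2.cvtColor(ctrl.get_image("scene"),cv2.COLOR_RGB2BGR)
for P in ([0,-84,150],[-12,-90,150],[12,-90,150],[-19,100,63],[19,100,63]):
    u,v=proj(c,clamp(P,o))[0]; print(P,u,v); cv2.circle(im,(int(u),int(v)),1,(0,0,255),-1)
out=np.zeros((600,800,3),np.uint8)
out[:400,:640]=im
out[400:600,:300]=cv2.resize(t[130:210,265:385],(300,200))
out[400:600,320:620]=cv2.resize(sc[170:260,280:415],(300,200))
cv2.imwrite("pics/c4.png",out)
E
```

```text
10.475 [ 573.24307425 -323.68891013  194.28325342] [-3.14140262e+00  2.55347186e-03 -1.61933100e-01] -1.130092164546933 [ 1.3  0.4 63.3]
[0, -84, 150] 329.79564369203126 245.29603443003663
[-12, -90, 150] 340.48559211407627 265.45193047651304
[12, -90, 150] 341.6083550076128 224.32447481752092
[-19, 100, 63] 99.39518232964633 219.77139733173905
[19, 100, 63] 90.52860786721001 174.11569273209855
```

View pics/c4.png

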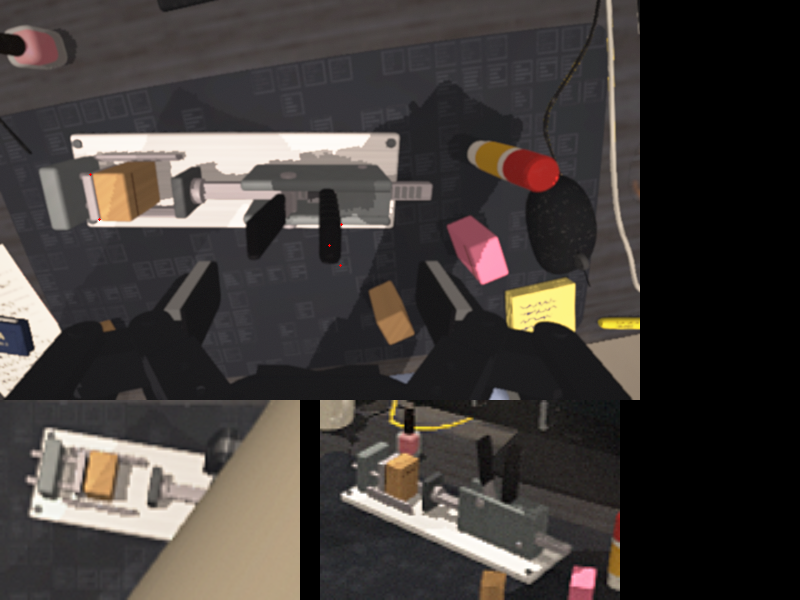

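The wrist view shows the grip (330,245), trigger lever (265,225), mount (118,190) and plate (93,197); the top and scene cameras also see the plate. Lowering around grip and trigger.

Request:
{"op": "carry_out", "data": {
  "deltas": [0,0,0,0.0013,0.0004,0.015,-1,0,0,0,0,0,0.02,-1,0,0,0,0,0,0.018,-1,0,0,0,0,0,0.0103,-1,0,0,0,0,0,0,-1]
}}

```text
clock: 11.25
eef_pos: [574.6, -324.7, 131.1]
tool_rot: [-3.141, 0.002, -0.164]
force: [0.6, -0.4, -0.2]
width: 85.3
gripper_force: 0.0
```

Request:
{"op": "carry_out", "data": {
  "deltas": [0,0,0,0,0,0,-0.5,0,0,0,0,0,0,0,0,0,0,0,0,0,0.2,0,0,0,0,0,0,0.3,0,0,0,0,0,0,0.3]
}}

```text
clock: 11.88
eef_pos: [577.4, -322.0, 134.4]
tool_rot: [-3.138, -0.003, -0.162]
force: [0.8, 6.4, 8.4]
width: 29.7
gripper_force: 7.0
```

```bash
cat > meas.py <<'E'
from cell import ctrl
import cv2,sys
from h import *
# jaw and mount position along clamp y
o=(587,-247.3); s=ctrl.read_state(); print(s["clock"],s["eef_pos"].round(1),"w",s["width"].round(1),"f",s["force"].round(1),s["gripper_force"].round(1))
a=np.radians(-9.4); yd=np.array([-np.sin(a),np.cos(a)])
for n in("wrist","scene"):
    c=ctrl.calibration(n); im=cv2.cvtColor(ctrl.get_image(n),cv2.COLOR_RGB2BGR); cv2.imwrite(f"pics/{n}_{sys.argv[1]}.png",im)
    m=cv2.inRange(cv2.cvtColor(im,cv2.COLOR_BGR2HSV),(8,90,60),(22,255,255))
    for k in cv2.findContours(m,cv2.RETR_EXTERNAL,cv2.CHAIN_APPROX_NONE)[0]:
        p=k.reshape(-1,2); q=p.mean(0); w=(ray(c,[q],40)[0,:2]-o)
        if cv2.contourArea(k)>60 and w@yd>40 and abs(w@[yd[1],-yd[0]])<60:
            M=cv2.moments(k); z=[M["m10"]/M["m00"],M["m01"]/M["m00"]]
            print(n,cv2.contourArea(k),np.round(z,2),"y(z=40)",((ray(c,[z],40)[0,:2]-o)@yd).round(2), p.min(0),p.max(0))
E
python3 meas.py a; python3 - <<'E'
from cell import ctrl
from h import *
print(proj(ctrl.calibration("wrist"),clamp([[-19,100,63],[19,100,63],[17,30,63],[0,-84,150]],(587,-247.3))))
E
```

```text
[[ 51.02984553 257.34178285]
 [ 37.34539266 202.03369517]
 [145.06531713 205.67679702]
 [341.18146996 322.3903678 ]]Traceback (most recent call last):
  File "meas.py", line 5, in <module>
    o=(587,-247.3); s=ctrl.read_state(); print(s["clock"],s["eef_pos"].round(1),"w",s["width"].round(1),"f",s["force"].round(1),s["gripper_force"].round(1))
                                                                                    ^^^^^^^^^^^^^^^^
AttributeError: 'float' object has no attribute 'round'
```

```bash
sed -i 's/s\["width"\].round(1)/round(s["width"],1)/; s/s\["gripper_force"\].round(1)/round(s["gripper_force"],1)/' meas.py; python3 meas.py b
```

```text
11.875 [ 577.4 -322.   134.4] w 29.7 f [0.8 6.4 8.4] 7.0
wrist 5025.5 [ 82.19 220.29] y(z=40) 92.28 [ 39 183] [125 260]
scene 240.0 [316.25 204.03] y(z=40) 88.28 [309 194] [324 215]
```

Request:
{"op": "carry_out", "data": {
  "deltas": [0,0,0,0,0,0,0,0,0,0,0,0,0,-0.4,0,0,0,0,0,0,-0.4,0,0,0,0,0,0,-0.4,0,0,0,0,0,0,-0.4]
}}

```text
clock: 12.6
eef_pos: [575.2, -325.0, 132.3]
tool_rot: [3.142, -0.0, -0.164]
force: [0.8, 1.4, 1.4]
width: 59.6
gripper_force: 0.9
```

```bash
python3 meas.py c
```

```text
12.6 [ 575.2 -325.   132.3] w 59.6 f [0.8 1.4 1.4] 0.9
wrist 5169.0 [ 73.62 219.53] y(z=40) 92.84 [ 29 182] [118 260]
scene 238.5 [316.21 204.06] y(z=40) 88.26 [309 194] [324 215]
```

Request:
{"op": "carry_out", "data": {
  "deltas": [0,0,0,0,0,0,-1,0,0,0,0,0,0,-1,0,0,0,0,0,0,-1,0,0,0,0,0,0,-1,0,0,0,0,0,0,-0.5,0,0,0,0,0,0,0,0,0,0,0,0,0,0.2,0,0,0,0,0,0,0.33,0,0,0,0,0,0,0.33,0,0,0,0,0,0,0.33]
}}

```text
clock: 13.95
eef_pos: [576.9, -322.2, 133.7]
tool_rot: [-3.138, -0.002, -0.163]
force: [0.8, 4.9, 8.7]
width: 29.0
gripper_force: 27.9
```

```bash
python3 meas.py d; python3 - <<'E'
import cv2,numpy as np
out=np.vstack([cv2.imread(f"pics/wrist_{k}.png")[120:320,0:400] for k in"bcd"]); cv2.imwrite("pics/c5.png",out)
E
```

```text
13.95 [ 576.9 -322.2  133.7] w 29.0 f [0.8 4.9 8.7] 27.9
wrist 4214.5 [ 75.35 220.09] y(z=40) 96.68 [ 37 182] [123 260]
scene 189.5 [315.18 203.23] y(z=40) 93.61 [309 194] [324 215]
```

View pics/c5.png

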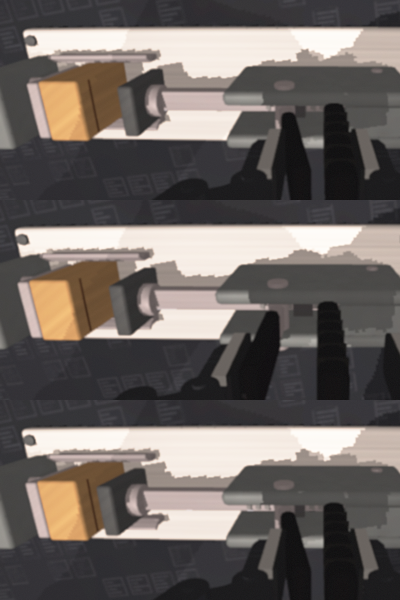

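```bash
python3 - <<'E'
from cell import ctrl
import cv2
from h import *
c=ctrl.calibration("wrist");o=(587,-247.3)
for r in(6,12,18,24,30):
    print(r,proj(c,clamp([[-17,20+r,63],[-17,30+r,63],[-17,20+r,17]],o)).round(0).tolist())
print("mount rear top",proj(c,clamp([[-20,71,67],[-20,97,67]],o)).round(0).tolist())
for k in"bd":
    g=cv2.cvtColor(cv2.imread(f"pics/wrist_{k}.png"),cv2.COLOR_BGR2GRAY)
    for v in(240,248): print(k,v,g[v,20:170:3].tolist())
E
```

```text
6 [[158.0, 256.0], [143.0, 256.0], [185.0, 229.0]]
12 [[149.0, 256.0], [134.0, 256.0], [177.0, 229.0]]
18 [[140.0, 256.0], [125.0, 256.0], [170.0, 229.0]]
24 [[131.0, 256.0], [116.0, 256.0], [162.0, 229.0]]
30 [[122.0, 256.0], [107.0, 255.0], [154.0, 229.0]]
mount rear top [[88.0, 262.0], [50.0, 261.0]]
b 240 [69, 69, 69, 70, 70, 117, 201, 200, 192, 155, 187, 187, 187, 191, 195, 199, 198, 193, 190, 184, 175, 141, 90, 86, 88, 71, 79, 85, 86, 87, 89, 90, 118, 141, 126, 95, 99, 100, 92, 62, 49, 48, 47, 49, 46, 64, 124, 91, 119, 166]
b 248 [68, 69, 69, 69, 69, 68, 164, 201, 202, 173, 179, 195, 199, 195, 191, 188, 189, 192, 180, 174, 177, 169, 121, 85, 85, 87, 57, 89, 128, 177, 181, 180, 181, 181, 182, 109, 98, 99, 98, 76, 50, 45, 82, 172, 178, 167, 198, 236, 236, 236]
d 240 [69, 70, 71, 69, 68, 175, 199, 201, 167, 178, 187, 186, 189, 193, 196, 199, 195, 191, 189, 176, 166, 122, 85, 86, 87, 56, 85, 85, 93, 97, 98, 96, 71, 49, 47, 48, 48, 48, 48, 86, 138, 140, 139, 138, 138, 146, 126, 92, 152, 176]
d 248 [69, 72, 69, 68, 69, 79, 197, 201, 199, 154, 192, 197, 197, 192, 189, 186, 191, 191, 173, 174, 176, 153, 102, 83, 86, 81, 71, 105, 129, 96, 98, 97, 84, 55, 47, 54, 140, 185, 184, 183, 184, 184, 185, 184, 184, 158, 228, 235, 235, 235]
```

Frame d shows the jaw about 11 mm short of the mount (jaw's top edge at column ≈106, mount's rear top edge ≈86); one more full stroke reaches it.

Request:
{"op": "carry_out", "data": {
  "deltas": [0,0,0,0,0,0,-1,0,0,0,0,0,0,-1,0,0,0,0,0,0,-1,0,0,0,0,0,0,-1,0,0,0,0,0,0,-1,0,0,0,0,0,0,-0.5,0,0,0,0,0,0,0,0,0,0,0,0,0,0.2,0,0,0,0,0,0,0.33,0,0,0,0,0,0,0.33,0,0,0,0,0,0,0.33]
}}

```text
clock: 15.42
eef_pos: [576.9, -322.2, 133.7]
tool_rot: [-3.138, -0.002, -0.163]
force: [-0.1, 6.0, 8.6]
width: 29.1
gripper_force: 28.0
```

```bash
cat >> meas.py <<'E'
g=cv2.imread(f"pics/wrist_{sys.argv[1]}.png"); h=cv2.cvtColor(g,cv2.COLOR_BGR2HSV)
c=ctrl.calibration("wrist"); print("plate y0/8/16 top -x corner px, stop",proj(c,clamp([[-19,100,63],[-19,108,63],[-19,116,63],[-26,124,68]],o)).round(0).tolist())
for v in(240,248): print(v,cv2.cvtColor(g,cv2.COLOR_BGR2GRAY)[v,0:130:2].tolist())
E
python3 meas.py e
```

```text
15.425 [ 576.9 -322.2  133.7] w 29.1 f [-0.1  6.   8.6] 28.0
wrist 3365.0 [ 66.42 219.85] y(z=40) 103.46 [ 33 182] [118 260]
scene 134.0 [313.68 202.25] y(z=40) 100.63 [308 194] [323 214]
plate y0/8/16 top -x corner px, stop [[50.0, 257.0], [39.0, 257.0], [28.0, 257.0], [14.0, 269.0]]
240 [147, 134, 117, 96, 74, 69, 69, 70, 69, 68, 68, 70, 69, 70, 69, 70, 68, 130, 197, 199, 198, 188, 186, 186, 186, 187, 189, 192, 194, 196, 199, 197, 193, 191, 189, 188, 190, 193, 173, 134, 98, 84, 84, 91, 96, 97, 98, 98, 89, 70, 50, 48, 48, 47, 49, 48, 48, 48, 47, 50, 75, 114, 139, 139, 139]
248 [149, 148, 134, 119, 99, 78, 70, 69, 70, 68, 69, 70, 69, 70, 69, 69, 69, 67, 124, 197, 201, 201, 189, 193, 196, 198, 197, 192, 190, 187, 186, 189, 191, 193, 192, 193, 188, 176, 175, 162, 130, 96, 85, 88, 95, 97, 97, 97, 95, 84, 65, 50, 47, 46, 73, 142, 181, 188, 185, 184, 183, 183, 182, 184, 184]
```

```bash
cat > plate.py <<'E'
from cell import ctrl
import cv2,sys
from h import *
o=(587,-247.3); a=np.radians(-9.4); yd=np.array([-np.sin(a),np.cos(a)]); c=ctrl.calibration("wrist"); s=ctrl.read_state()
def edge(g,v):  # rear top edge of the plate: last dark->bright crossing before the bright strip
    r=g[v].astype(float); x=next(i for i in range(8,60) if r[i]<135<=r[i+1]); return x+(135-r[x])/(r[x+1]-r[x])
if sys.argv[1]=="e": im=cv2.imread("pics/wrist_e.png")
else: im=cv2.cvtColor(ctrl.get_image("wrist"),cv2.COLOR_RGB2BGR); cv2.imwrite(f"pics/wrist_{sys.argv[1]}.png",im)
g=cv2.cvtColor(im,cv2.COLOR_BGR2GRAY)
print(s["clock"],s["eef_pos"].round(1),"w",round(s["width"],1),"f",s["force"].round(1),round(s["gripper_force"],1))
for v in(236,240,244,248):
    x=edge(g,v); print(v,round(x,1),"rear edge y",((ray(c,[[x,v]],66)[0,:2]-o)@yd).round(1))
print(g[248,0:110:2].tolist())
E
python3 plate.py e
```

```text
15.525 [ 576.9 -322.2  133.7] w 29.7 f [0.1 4.7 8.5] 28.0
236 33.0 rear edge y 108.1
240 34.1 rear edge y 108.0
244 35.2 rear edge y 108.0
248 36.2 rear edge y 108.0
[149, 148, 134, 119, 99, 78, 70, 69, 70, 68, 69, 70, 69, 70, 69, 69, 69, 67, 124, 197, 201, 201, 189, 193, 196, 198, 197, 192, 190, 187, 186, 189, 191, 193, 192, 193, 188, 176, 175, 162, 130, 96, 85, 88, 95, 97, 97, 97, 95, 84, 65, 50, 47, 46, 73]
```

Request:
{"op": "carry_out", "data": {
  "deltas": [0,0,0,0,0,0,-1,0,0,0,0,0,0,-1,0,0,0,0,0,0,-1,0,0,0,0,0,0,-1,0,0,0,0,0,0,-1,0,0,0,0,0,0,-0.6,0,0,0,0,0,0,-0.3,0,0,0,0,0,0,-0.3,0,0,0,0,0,0,-0.3]
}}

```text
clock: 16.65
eef_pos: [576.7, -320.3, 132.8]
tool_rot: [-3.136, -0.0, -0.161]
force: [-0.4, 8.5, 6.1]
width: 55.6
gripper_force: 4.3
```

```bash
python3 plate.py f
```

```text
16.65 [ 576.7 -320.3  132.8] w 55.6 f [-0.4  8.5  6.1] 4.3
236 34.2 rear edge y 108.7
240 35.3 rear edge y 108.7
244 36.3 rear edge y 108.7
248 37.4 rear edge y 108.7
[149, 150, 148, 136, 121, 101, 79, 71, 70, 70, 69, 69, 69, 70, 69, 69, 70, 69, 71, 165, 201, 201, 193, 191, 197, 198, 195, 192, 189, 187, 187, 189, 191, 193, 192, 192, 193, 189, 177, 167, 139, 105, 85, 85, 92, 96, 96, 95, 96, 88, 71, 52, 45, 47, 95]
```

Request:
{"op": "carry_out", "data": {
  "deltas": [0,0,0,0,0,0,-0.2,0,0,0,0,0,0,-0.1,0,0,0,0,0,0,0,0,0,0,0,0,0,0,0,0,0,0,0,0,0]
}}

```text
clock: 17.32
eef_pos: [577.3, -318.8, 133.0]
tool_rot: [-3.134, -0.0, -0.16]
force: [0.3, 10.4, 8.5]
width: 43.0
gripper_force: 5.6
```

```bash
python3 plate.py g
```

```text
17.325 [ 577.3 -318.8  133. ] w 43.0 f [ 0.3 10.4  8.5] 5.6
236 34.4 rear edge y 110.9
240 35.5 rear edge y 110.9
244 36.5 rear edge y 110.9
248 37.6 rear edge y 110.9
[149, 147, 148, 150, 145, 130, 114, 92, 74, 69, 68, 70, 68, 70, 68, 68, 69, 67, 69, 156, 201, 201, 192, 191, 196, 196, 195, 191, 189, 187, 187, 189, 191, 192, 192, 192, 194, 191, 176, 166, 137, 102, 84, 85, 92, 97, 96, 96, 95, 87, 69, 51, 47, 48, 102]
```

Request:
{"op": "carry_out", "data": {
  "deltas": [0,0,0,0,0,0,0.08,0,0,0,0,0,0,0.16,0,0,0,0,0,0,0.16,0,0,0,0,0,0,0.16,0,0,0,0,0,0,0.16]
}}

```text
clock: 18.0
eef_pos: [577.4, -319.0, 133.4]
tool_rot: [-3.134, -0.001, -0.161]
force: [1.0, 10.9, 10.4]
width: 36.2
gripper_force: 11.4
```

```bash
python3 plate.py i
```

```text
18.0 [ 577.4 -319.   133.4] w 36.2 f [ 1.  10.9 10.4] 11.4
236 31.5 rear edge y 113.2
240 32.5 rear edge y 113.2
244 33.5 rear edge y 113.2
248 34.5 rear edge y 113.2
[148, 148, 148, 149, 147, 132, 116, 93, 75, 70, 69, 69, 69, 69, 69, 68, 66, 107, 190, 201, 198, 189, 194, 196, 195, 192, 190, 187, 186, 187, 190, 191, 192, 191, 193, 195, 195, 188, 153, 115, 87, 85, 90, 96, 96, 96, 95, 92, 75, 57, 48, 45, 70, 148, 195]
```

Request:
{"op": "carry_out", "data": {
  "deltas": [0,0,0,0,0,0,0.2,0,0,0,0,0,0,0.24,0,0,0,0,0,0,0.24,0,0,0,0,0,0,0.24,0,0,0,0,0,0,0.24]
}}

```text
clock: 18.68
eef_pos: [577.2, -320.6, 133.7]
tool_rot: [-3.136, -0.001, -0.162]
force: [0.2, 8.6, 10.5]
width: 32.9
gripper_force: 14.2
```

```bash
python3 plate.py j
```

```text
18.675 [ 577.2 -320.6  133.7] w 32.9 f [ 0.2  8.6 10.5] 14.2
236 25.3 rear edge y 115.8
240 26.4 rear edge y 115.8
244 27.5 rear edge y 115.8
248 28.5 rear edge y 115.8
[148, 149, 149, 144, 128, 110, 89, 71, 69, 70, 69, 69, 69, 67, 108, 192, 200, 197, 189, 195, 197, 195, 193, 190, 187, 185, 187, 190, 191, 192, 192, 193, 196, 195, 189, 164, 121, 90, 89, 93, 97, 96, 96, 96, 90, 72, 52, 47, 44, 71, 133, 184, 198, 197, 196]
```

Request:
{"op": "carry_out", "data": {
  "deltas": [0,0,0,0,0,0,0.24,0,0,0,0,0,0,0.24,0,0,0,0,0,0,0.24,0,0,0,0,0,0,0.24,0,0,0,0,0,0,0.24,0,0,0,0,0,0,0.24]
}}

```text
clock: 19.48
eef_pos: [577.2, -320.6, 133.7]
tool_rot: [-3.136, -0.001, -0.162]
force: [-0.1, 9.3, 10.5]
width: 32.4
gripper_force: 14.2
```

```bash
python3 plate.py k && python3 -c "
from cell import ctrl
print(ctrl.finish_job())"
```

```text
19.475 [ 577.2 -320.6  133.7] w 32.4 f [-0.1  9.3 10.5] 14.2
236 25.4 rear edge y 115.8
240 26.4 rear edge y 115.8
244 27.5 rear edge y 115.8
248 28.5 rear edge y 115.8
[148, 150, 149, 143, 128, 110, 90, 71, 69, 69, 69, 69, 68, 68, 107, 191, 200, 197, 190, 195, 197, 196, 192, 190, 186, 185, 188, 190, 191, 191, 191, 193, 196, 194, 189, 164, 122, 91, 88, 92, 97, 96, 96, 95, 89, 73, 54, 48, 44, 71, 134, 185, 197, 198, 196]
the job is handed in; nothing more can be done
None
```

I stood the medium mount in the nest, let go of it, pumped the jaw up with the trigger, and handed the job in at 19.5 s still holding the trigger squeezed, with the plate measured at about 7.8 mm of its 16 mm travel.

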